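# Set the stock tags at the assembly bench

## Robot

A 7-joint arm with a two-finger parallel gripper is mounted at the origin on the work surface. World frame = base frame: x ahead of the robot, y to its left, z up, the work surface at z = 0. Lengths are in m, angles in rad, forces in N, time in s.
With the tool pointing down it reaches from about 0.425 to 0.925 m from the base axis. Payload 6.8 kg.
Tool frame: the origin (TCP) lies where the fingers leave the gripper's body, on its centre line; the fingertips stand 73 mm ahead of it and the grasp point (between the pads) lies 54 mm ahead of it; z points along the fingers, y is the direction in which the jaws open and shut (so a half turn about z gives the same grasp; the last joint's range is limited). The gripper opens to 85 mm and grips with 20 to 120 N. Pads are 22 mm wide; open, the fingers measure 114 mm over their backs; the gripper's body (76 mm by 85 mm) begins 54 mm behind the grasp point. The pads swing forward as they close: fully open they stand 13 mm farther back than shut.
Start: joints at [-1.271, 0.477, 0.022, 1.555, -0.011, 1.109, -0.083], TCP at [0.268, 0.62, 0.304] pointing down, gripper open.
Joint ranges: [-2.96, 2.96], [-0.34, 2.1], [-1.41, 1.46], [0.24, 2.44], [-1.37, 4.51], [0.17, 1.92], [-2.96, 2.96]. Speed limits (rad/s): [2.39, 2.39, 3.14, 3.14, 3.14, 3.14, 3.14].

## Interface

Orientations are given as a rotation vector (axis times angle).
In Python, from bench import r gives the robot as it stands.
- The arm moves only by the shell command python3 -m handwheel 'ROWS' [FORCE]. ROWS is JSON, a list that holds one entry, the list of rows, each a list of 7 numbers: the shift along the world's x, y, z in m, then the turn, a rotation vector about the world's x, y, z in rad, then the finger opening in m, from 0 to 0.0854. A call has 1 to 10 rows; each row shifts and turns the commanded pose from where the row before left it; what a row does not reach is not made up. A row lasts 1/12 s, in which the tool goes at most 41.7 mm and 7.16 degrees, less where a joint would pass 70% of its speed; a pose out of reach is approached as far as the arm can. A call is refused whole if a number of a shift passes 0.0417 or a number of a turn 0.125, either way. A call with a gripper value outside its range is refused whole. The fingers move at their own pace and stop on an object; FORCE is the grip in N (left out, the last holds). Time passes only in rows, so rows that do not move let the fingers close. It gives the time, the measured TCP pose, the force and the opening at its end, in the units of the state.
- r.get_obs(): the state, without advancing time (a new reading comes with each control period).
- r.grab_frame(name): name is "side" or "top" or "wrist"; returns (picture, depth): 384x512x3 uint8, red, green, blue; 384x512 float32, m along the optical axis (not along the pixel's ray), 0 where there is no reading.
- r.get_calibration(name): a dict with "vertical_fov" (degrees; the focal length in pixels is half the picture's height over the tangent of half this angle, whatever the lens; pixels are square), "cx", "cy" (the principal point, pixels), "R" (3x3) and "t" (3): a world point X has camera coordinates R X + t; the wrist camera has in their place "T_tool_cam" (4x4, takes a point from camera to tool coordinates, whose origin is the TCP and whose axes are the flange's). Camera axes: x right, y down, z forward; pixel columns grow to the right and rows downward; lengths in m; the calibration is good to about 2 mm. A picture is of the moment at which its call begins: read the wrist's pose just before it. get_calibration takes no time and is no camera call.
- r.hand_in(): hands the job in, once; it reports no verdict.
Trained networks look in the newest picture that a camera, given by its name, has taken for a name from the list of things; names that differ only in an ending like _2 or _b are one class to them, and where a whole thing is asked for, a point or a joint stands for the part that bears it (a point fixed in the world has none). Each returns a list of dicts, best first, with "p" (0 to 1); they miss things now and then, are a little off and sometimes report something else, mostly with a low value. They report only what shows in the picture. A call takes as long as a camera call. They do not tell look-alikes from the thing itself.
- r.masks_of(label, camera): "pixels" (384x512 bool, what is visible of it) and "at" ([column, row] in pixels, amid what is visible of it).
The state is a dict: "clock": time; "joints": joint angles; "qvel": joint speeds; "tau": joint torques, N m; "tcp_pos": TCP position; "orientation": TCP orientation; "contact_force": force on the tool from outside, world axes, zero at the start; "moment": the same for the moment, N m; "grip_width": finger opening in m.
Only numpy, scipy, OpenCV 4.12 (cv2) and the standard library are available. Lean on these libraries where they do the work, as an engineer would, in place of code of your own. Each camera call takes 0.05 s, during which the arm holds its last target.

## Task

Each parts bin at this assembly station has a hinged stock tag on the board in front of it; flip the tags so that only the full bins show green and the bins that are not full show red. Push the tags up and over with a fingertip, and leave alone the tags that are already right. Grasp or lift nothing, and do not disturb the bins or the other things on the bench.

Things in the scene. Friction and masses are not known exactly. Their poses are not given: they have to be found in the camera images.
- station: Grey steel bin station 310 x 430 mm, fixed. Origin on the bench under the middle of the row of hinge pins; +x from tags to bins, y along the row. In front a white board (x -77 to 53 mm, top 10 mm above the bench) with four tags; behind, four bins on a tray (top 8 mm). Columns at y = 150, 50, -50, -150 mm: a tag and, straight behind it, its own bin. Which tag and bin is where varies.
- tag_a_mount: Black mount of tag a, 34 x 74 mm, fixed on the white board; origin at the centre of its underside, axes as the station's. The hinge pin runs along y, 18 mm above the origin; its cheeks reach 22 mm above the origin. The tag's own bin has its origin at x = 165 mm, y = 0 in this frame; that bin's front lip is 110 mm behind the pin.
- tag_a (a joint): Tag a: flap 60 mm wide, 3 mm thick, 50 mm from pin to free edge. 0 = lies towards the robot (-x), RED face (white bar) up; 2.09 = lies towards the bin (+x), GREEN face (white dot) up; 1.05 = upright. At rest it slopes up 30 deg: edge 43 mm beside, 25 mm above the pin, room below. 16 g, swings freely; past upright it falls to its rest. Pushed level its edge binds on grippy fingertips: lift it from below, up and over.
- tag_b_mount: Black mount of tag b, 34 x 74 mm, fixed on the white board; origin at the centre of its underside, axes as the station's. The hinge pin runs along y, 18 mm above the origin; its cheeks reach 22 mm above the origin. The tag's own bin has its origin at x = 165 mm, y = 0 in this frame; that bin's front lip is 110 mm behind the pin.
- tag_b (a joint): Tag b: flap 60 mm wide, 3 mm thick, 50 mm from pin to free edge. 0 = lies towards the robot (-x), RED face (white bar) up; 2.09 = lies towards the bin (+x), GREEN face (white dot) up; 1.05 = upright. At rest it slopes up 30 deg: edge 43 mm beside, 25 mm above the pin, room below. 16 g, swings freely; past upright it falls to its rest. Pushed level its edge binds on grippy fingertips: lift it from below, up and over.
- tag_c_mount: Black mount of tag c, 34 x 74 mm, fixed on the white board; origin at the centre of its underside, axes as the station's. The hinge pin runs along y, 18 mm above the origin; its cheeks reach 22 mm above the origin. The tag's own bin has its origin at x = 165 mm, y = 0 in this frame; that bin's front lip is 110 mm behind the pin.
- tag_c (a joint): Tag c: flap 60 mm wide, 3 mm thick, 50 mm from pin to free edge. 0 = lies towards the robot (-x), RED face (white bar) up; 2.09 = lies towards the bin (+x), GREEN face (white dot) up; 1.05 = upright. At rest it slopes up 30 deg: edge 43 mm beside, 25 mm above the pin, room below. 16 g, swings freely; past upright it falls to its rest. Pushed level its edge binds on grippy fingertips: lift it from below, up and over.
- tag_d_mount: Black mount of tag d, 34 x 74 mm, fixed on the white board; origin at the centre of its underside, axes as the station's. The hinge pin runs along y, 18 mm above the origin; its cheeks reach 22 mm above the origin. The tag's own bin has its origin at x = 165 mm, y = 0 in this frame; that bin's front lip is 110 mm behind the pin.
- tag_d (a joint): Tag d: flap 60 mm wide, 3 mm thick, 50 mm from pin to free edge. 0 = lies towards the robot (-x), RED face (white bar) up; 2.09 = lies towards the bin (+x), GREEN face (white dot) up; 1.05 = upright. At rest it slopes up 30 deg: edge 43 mm beside, 25 mm above the pin, room below. 16 g, swings freely; past upright it falls to its rest. Pushed level its edge binds on grippy fingertips: lift it from below, up and over.
- bin_full_1: Blue plastic parts bin, FULL, heaped with black push-button switches. Loose on the tray; origin at the centre of its underside, axes as the station's; 110 mm deep (x), 90 mm wide (y), 70 mm high at the back, open pick front with a 30 mm high lip facing the tags.
- bin_full_2: Blue plastic parts bin, FULL, heaped with white connector housings. Loose on the tray; origin at the centre of its underside, axes as the station's; 110 mm deep (x), 90 mm wide (y), 70 mm high at the back, open pick front with a 30 mm high lip facing the tags.
- bin_low_1: Blue plastic parts bin, NOT full, three brass standoffs left on its floor. Loose on the tray; origin at the centre of its underside, axes as the station's; 110 mm deep (x), 90 mm wide (y), 70 mm high at the back, open pick front with a 30 mm high lip facing the tags.
- bin_low_2: Blue plastic parts bin, NOT full, three grey caps left on its floor. Loose on the tray; origin at the centre of its underside, axes as the station's; 110 mm deep (x), 90 mm wide (y), 70 mm high at the back, open pick front with a 30 mm high lip facing the tags.
- button_box: Black hand control with a yellow and a green button, 62 x 38 x 18 mm, loose on the bench in front of the board; origin at the centre of its underside. To be left alone.
- tape_roll: Yellow tape roll lying flat, 64 mm across, 18 mm high, loose on the bench in front of the board; origin at the centre of its underside. To be left alone.
- screwdriver: Screwdriver, about 180 mm long, lying loose on the bench to the right (-y) of the station, along its own x. To be left alone.
- flux_jar: Small jar with black lid, 50 mm across, 55 mm high, loose on the bench to the left (+y) of the station; origin at the centre of its underside. To be left alone.
Not all that is in view belongs to the job. What is shaped like the bin_full_2 but orange or turquoise is not meant. What is shaped like the bin_low_1 but pink is not meant.

How it is judged:
By the outcome, as a careful person would: the job done as asked, in the order asked, and still so for the second after the job is handed in, with the robot touching nothing.
It also fails if it takes over 43 s, if anything falls off the work surface, if the arm or the gripper's body presses on something with over 40 N, if the wrist force passes 120 N, or if a joint passes its speed limit or range.

## Working session

There is one attempt and no reset: what is moved stays moved. The work goes in short steps, Python scripts to look and compute and a shell command to move; the robot and the scene stay as the last step left them, time stands still between calls to the robot, and variables do not carry over. Pictures are saved under pics/ and viewed, and the job is handed in when it is done.

```bash
mkdir -p pics; ls
python3 - <<'E'
from bench import r
import cv2
o=r.get_obs();print(o)
for n in("side","top","wrist"):
    p,d=r.grab_frame(n);cv2.imwrite(f"pics/{n}0.png",p[:,:,::-1])
    c=r.get_calibration(n);print(n,c)
E
```

```text
pics
{'clock': 0.0, 'joints': array([-1.27112012,  0.47780578,  0.02232083,  1.55646641, -0.01147845,
        1.10930232, -0.08309657]), 'qvel': array([ 0.00065046, -0.00219804,  0.00171644, -0.00056949,  0.00056998,
        0.00115769,  0.00233613]), 'tau': array([-8.49341359e-04, -5.96459413e+01,  1.60752095e+00, -2.81205386e+01,
        1.23738527e-02,  9.10616247e-03,  2.01133821e-05]), 'tcp_pos': array([0.26749805, 0.61922397, 0.30291511]), 'orientation': array([-6.35979340e-01, -3.07631145e+00,  2.88961962e-03]), 'contact_force': array([-0.76434977, -0.11867677,  0.32478314]), 'moment': array([ 0.05514092,  0.00989972, -0.00020304]), 'grip_width': 0.08567938819400524}
side {'vertical_fov': 52.866435797161586, 'cx': 258.0417128119131, 'cy': 196.79394783983932, 'R': array([[ 0.88947651, -0.45697071,  0.00305062],
       [-0.35431548, -0.69384712, -0.6269264 ],
       [ 0.28860366,  0.55655543, -0.77907251]]), 't': array([-0.53437803,  0.19423557,  1.15700735])}
top {'vertical_fov': 53.224869426375164, 'cx': 257.10704814368825, 'cy': 189.03411436952408, 'R': array([[-0.0016388 , -0.99985211, -0.01711949],
       [-0.99951837,  0.0021683 , -0.03095682],
       [ 0.03098936,  0.01706051, -0.9993741 ]]), 't': array([-0.033101  ,  0.54946138,  1.01281322])}
wrist {'vertical_fov': 58.29201999263097, 'cx': 255.5547745495577, 'cy': 190.8641454827638, 'T_tool_cam': array([[-3.94189045e-04, -9.58906241e-01, -2.83722869e-01,
         7.12228977e-02],
       [ 9.99999860e-01, -2.78065344e-04, -4.49559799e-04,
         1.13123716e-03],
       [ 3.52192200e-04, -2.83723007e-01,  9.58906216e-01,
        -6.90001878e-02],
       [ 0.00000000e+00,  0.00000000e+00,  0.00000000e+00,
         1.00000000e+00]])}
```

View pics/side0.png

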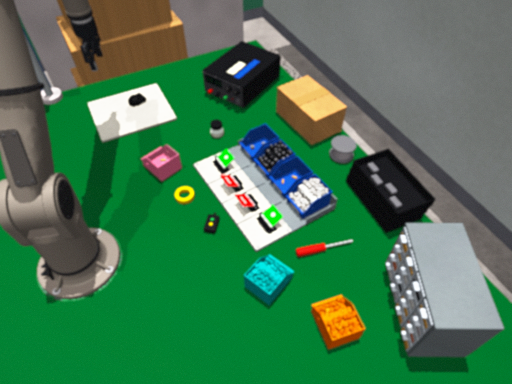

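View pics/top0.png

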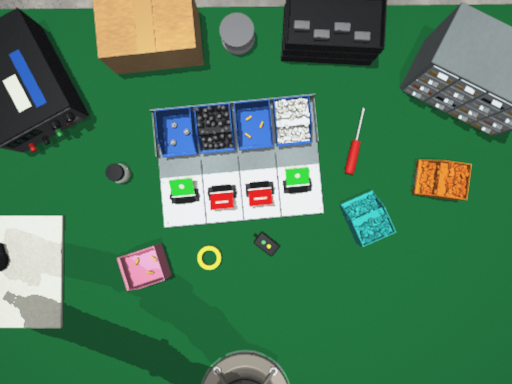

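The top view shows, left to right: grey caps with a green tag at (182,187), black switches with a red tag at (222,200), brass standoffs with a red tag at (260,195), and white housings with a green tag at (297,178). I'll confirm this in a crop and measure the positions.

```bash
cat > h.py <<'E'
import numpy as np
from bench import r
def pts(n,d):
    c=r.get_calibration(n);f=192/np.tan(np.radians(c["vertical_fov"]/2))
    v,u=np.mgrid[0:384,0:512]
    P=np.stack([(u-c["cx"])/f*d,(v-c["cy"])/f*d,d],-1)
    return (P-c["t"])@c["R"]   # R^T (P-t)
def proj(n,X):
    c=r.get_calibration(n);f=192/np.tan(np.radians(c["vertical_fov"]/2))
    q=np.asarray(X)@c["R"].T+c["t"];return np.stack([q[...,0]/q[...,2]*f+c["cx"],q[...,1]/q[...,2]*f+c["cy"]],-1)
E
python3 - <<'E'
from h import *
import cv2
p,d=r.grab_frame("top")
W=pts("top",d)
cv2.imwrite("pics/crop0.png",cv2.resize(p[85:235,145:335,::-1],None,fx=4,fy=4,interpolation=cv2.INTER_CUBIC))
def rep(k,m):
    q=W[m&(d>0)];print(k,m.sum(),q.mean(0).round(4),np.percentile(q,[3,97],axis=0).round(3).tolist())
for lab in("bin_full_1","bin_low_1","tag_a","tag_a_mount","station","button_box","tape_roll","flux_jar"):
    for e in r.masks_of(lab,"top"):
        print(round(e["p"],2),np.round(e["at"]),end=" ");rep(lab,e["pixels"])
    if lab=="station":
        m=r.masks_of(lab,"top")[0]["pixels"].astype(np.uint8)
        c=max(cv2.findContours(m,0,2)[0],key=cv2.contourArea);print(cv2.minAreaRect(c),cv2.boxPoints(cv2.minAreaRect(c)))
# white board
b=p.astype(int);m=(b.min(-1)>170)&(W[...,2]<.03)&(W[...,2]>0)
mm=np.zeros_like(m);mm[150:230,150:330]=m[150:230,150:330]
q=W[mm];print(q.mean(0),cv2.minAreaRect(q[:,:2].astype(np.float32)),cv2.boxPoints(cv2.minAreaRect(q[:,:2].astype(np.float32))))
E
```

```text
0.93 [441. 180.] bin_full_1 2026 [ 0.5718 -0.5043  0.0478] [[0.527, -0.561, 0.012], [0.617, -0.45, 0.07]]
0.92 [217. 129.] bin_full_1 1759 [0.7032 0.0727 0.0563] [[0.648, 0.028, 0.029], [0.756, 0.117, 0.078]]
0.68 [293. 119.] bin_full_1 1798 [ 0.7204 -0.1256  0.0564] [[0.665, -0.17, 0.028], [0.775, -0.081, 0.078]]
0.61 [367. 218.] bin_full_1 1909 [ 0.4715 -0.3146  0.0478] [[0.415, -0.367, 0.014], [0.527, -0.264, 0.07]]
0.97 [254. 122.] bin_low_1 1738 [ 0.7204 -0.0256  0.0222] [[0.658, -0.07, 0.007], [0.769, 0.018, 0.077]]
0.69 [145. 270.] bin_low_1 1710 [0.3413 0.265  0.0155] [[0.294, 0.201, -0.002], [0.393, 0.322, 0.068]]
0.61 [180. 130.] bin_low_1 1834 [0.6998 0.1778 0.0259] [[0.64, 0.127, 0.006], [0.75, 0.219, 0.076]]
0.21 [222. 198.] bin_low_1 378 [0.5201 0.0562 0.0405] [[0.498, 0.03, 0.027], [0.541, 0.082, 0.054]]
0.69 [183. 190.] tag_a 441 [0.5511 0.1601 0.0396] [[0.528, 0.132, 0.024], [0.574, 0.188, 0.052]]
0.67 [297. 179.] tag_a 435 [ 0.5782 -0.1383  0.0401] [[0.556, -0.167, 0.027], [0.601, -0.111, 0.054]]
0.62 [260. 197.] tag_a 414 [ 0.5286 -0.0426  0.0408] [[0.507, -0.07, 0
[... 594 characters left out ...]
78, -0.086, 0.011], [0.428, -0.031, 0.02]]
0.33 [177. 130.] button_box 1850 [0.7    0.1786 0.0263] [[0.64, 0.126, 0.006], [0.75, 0.219, 0.076]]
0.63 [203. 261.] tape_roll 353 [0.3676 0.092  0.0134] [[0.339, 0.064, -0.003], [0.397, 0.12, 0.019]]
0.45 [260. 194.] tape_roll 627 [ 0.5377 -0.0425  0.0339] [[0.507, -0.074, 0.012], [0.567, -0.008, 0.053]]
0.86 [117. 174.] flux_jar 370 [0.5902 0.325  0.0424] [[0.569, 0.308, 0.009], [0.613, 0.348, 0.056]]
[0.54302671 0.00929148 0.00887097] ((0.5588151216506958, 0.011631563305854797), (0.1822616010904312, 0.42848336696624756), 5.06834077835083) [[ 0.44911367  0.21698472]
 [ 0.48696762 -0.20982331]
 [ 0.6685166  -0.19372159]
 [ 0.6306626   0.23308644]]
```

View pics/crop0.png

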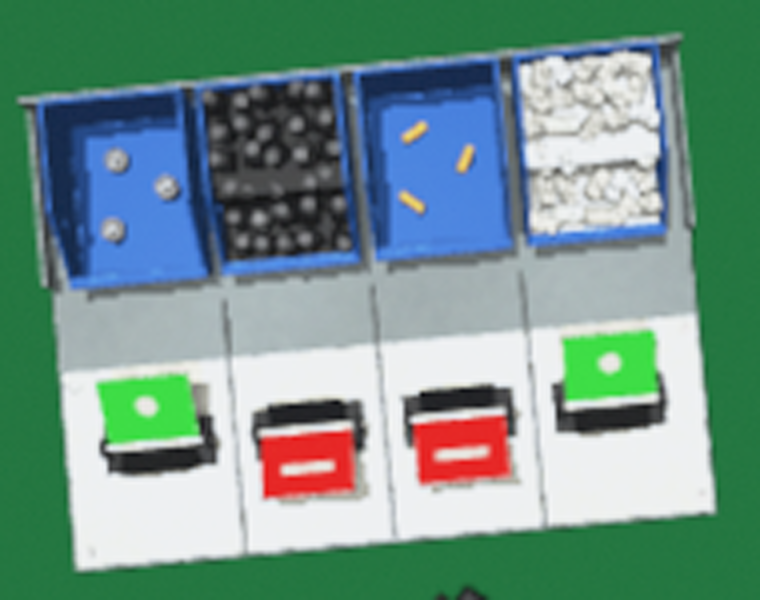

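The crop confirms the four columns:

| Column | Bin | Tag now | Action |
|---|---|---|---|
| y=+150 | grey caps, not full | green | flip to red |
| +50 | black switches, full | red | flip to green |
| -50 | brass standoffs, not full | red | leave |
| -150 | white housings, full | green | leave |

The turquoise, orange and pink bins lie outside the station. I put the station origin at about (0.5437, 0.0085) with yaw 5.1°. I'll move above the gap behind the first tag with the gripper closed.

```bash
python3 -m handwheel '[[[0.025,-0.033,0,0,0,0.05,0],[0.025,-0.033,0,0,0,0.05,0],[0.025,-0.033,0,0,0,0.05,0],[0.025,-0.033,0,0,0,0.05,0],[0.025,-0.033,0,0,0,0.05,0],[0.025,-0.033,0,0,0,0.05,0],[0.025,-0.033,0,0,0,0.05,0],[0.025,-0.033,0,0,0,0.05,0],[0.025,-0.033,0,0,0,0.05,0],[0.025,-0.033,0,0,0,0.046,0]]]' 20
python3 -m handwheel '[[[0.021,-0.031,-0.0,0,0,0,0],[0.021,-0.031,0,0,0,0,0],[0.021,-0.031,0,0,0,0,0],[0.021,-0.031,0,0,0,0,0],[0,0,-0.025,0,0,0,0],[0,0,-0.025,0,0,0,0],[0,0,0,0,0,0,0],[0,0,0,0,0,0,0]]]'
```

```text
clock: 1.48
tcp_pos: [0.5187, 0.2879, 0.3043]
orientation: [-0.142, 3.138, 0.001]
contact_force: [0.8, 1.1, 0.3]
grip_width: -0.0004
clock: 2.15
tcp_pos: [0.6009, 0.1657, 0.253]
orientation: [0.139, -3.136, 0.001]
contact_force: [0.1, 1.2, -0.0]
grip_width: -0.0
```

Run:
```python
from h import *
import cv2
from scipy.spatial.transform import Rotation as Ro
o=r.get_obs();T=Ro.from_rotvec(o["orientation"]).as_matrix();t=o["tcp_pos"]
p,d=r.grab_frame("wrist");c=r.get_calibration("wrist");f=192/np.tan(np.radians(c["vertical_fov"]/2))
M=c["T_tool_cam"]
v,u=np.mgrid[0:384,0:512]
P=np.stack([(u-c["cx"])/f*d,(v-c["cy"])/f*d,d],-1)@M[:3,:3].T+M[:3,3]
W=P@T.T+t
m=(d>0)&(P[...,2]<.12)&(abs(P[...,0])<.03)&(abs(P[...,1])<.04)
print("finger tool-frame",P[m].min(0),P[m].max(0))
hs=cv2.cvtColor(p,cv2.COLOR_RGB2HSV)
for k,h0,h1 in(("green",50,70),("red",-1,6)):
    mm=((hs[...,0]>=h0)&(hs[...,0]<=h1)&(hs[...,1]>150)&(hs[...,2]>100)&(W[...,2]>.025)&(W[...,2]<.065)).astype(np.uint8)
    n,l,s,ce=cv2.connectedComponentsWithStats(mm)
    for i in range(1,n):
        if s[i,4]>150:
            q=W[l==i];a=np.radians(5.07);S=(q-[.5437,.0085,0])@np.array([[np.cos(a),-np.sin(a),0],[np.sin(a),np.cos(a),0],[0,0,1]])
            print(k,ce[i].round(),q.mean(0).round(4),"station",np.percentile(S,[2,50,98],axis=0).round(4).tolist())
cv2.imwrite("pics/w1.png",p[:,:,::-1])
p,d=r.grab_frame("side");cv2.imwrite("pics/s1.png",cv2.resize(p[60:260,130:400,::-1],None,fx=2.8,fy=2.8))
```

```text
finger tool-frame [-0.01354147 -0.039993   -0.01646073] [0.01734355 0.03999445 0.07129393]
green [257. 122.] [0.555  0.1632 0.042 ] station [[0.0062, 0.1252, 0.031], [0.0247, 0.153, 0.0419], [0.0433, 0.1811, 0.0529]]
red [18. 66.] [ 0.5296 -0.0241  0.0403] station [[-0.0379, -0.0513, 0.0303], [-0.0148, -0.0296, 0.0391], [0.0001, -0.0183, 0.0524]]
red [127.  62.] [0.5188 0.0601 0.0421] station [[-0.038, 0.0253, 0.0306], [-0.0191, 0.0539, 0.0418], [-0.0007, 0.0813, 0.0528]]
```

View pics/w1.png

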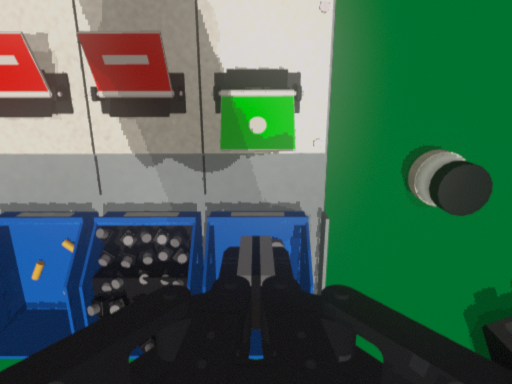

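View pics/s1.png

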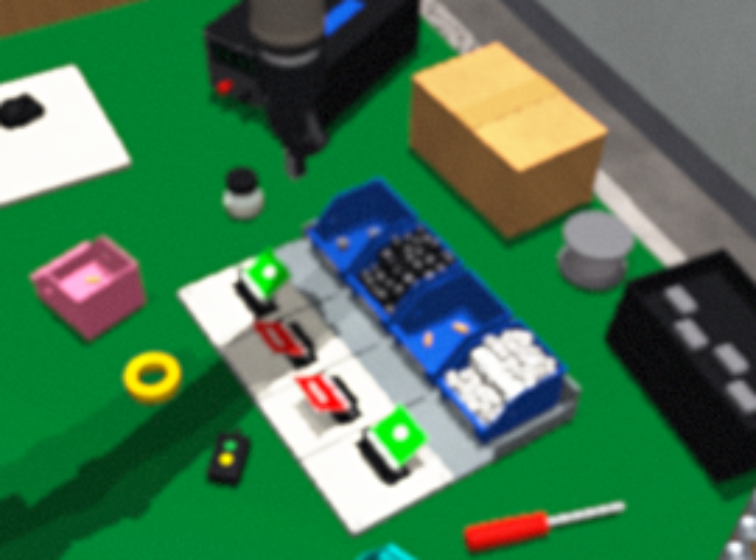

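The wrist view shows the green tag at (257,122), its edge at station x≈43–45 mm and y≈153, and the tip at x≈71. Next I tilt about 14° (tip towards the tag) and descend into the gap.

```bash
python3 -m handwheel '[[[0.009,0.001,-0.02,-0.011,0.124,0,0],[0.009,0.001,-0.02,-0.011,0.124,0,0],[0,0,-0.03,0,0,0,0],[0,0,-0.03,0,0,0,0],[0,0,-0.025,0,0,0,0],[0,0,-0.018,0,0,0,0],[0,0,-0.012,0,0,0,0],[0,0,0,0,0,0,0],[0,0,0,0,0,0,0]]]'
python3 - <<'E'
from h import *
import cv2
p,d=r.grab_frame("side");cv2.imwrite("pics/s2.png",cv2.resize(p[110:230,180:320,::-1],None,fx=5,fy=5))
p,d=r.grab_frame("wrist");cv2.imwrite("pics/w2.png",p[:,:,::-1])
E
```

```text
clock: 3.0
tcp_pos: [0.6203, 0.1682, 0.1]
orientation: [0.128, -2.891, 0.016]
contact_force: [-0.8, -0.4, 0.9]
grip_width: 0.0001
```

View pics/s2.png

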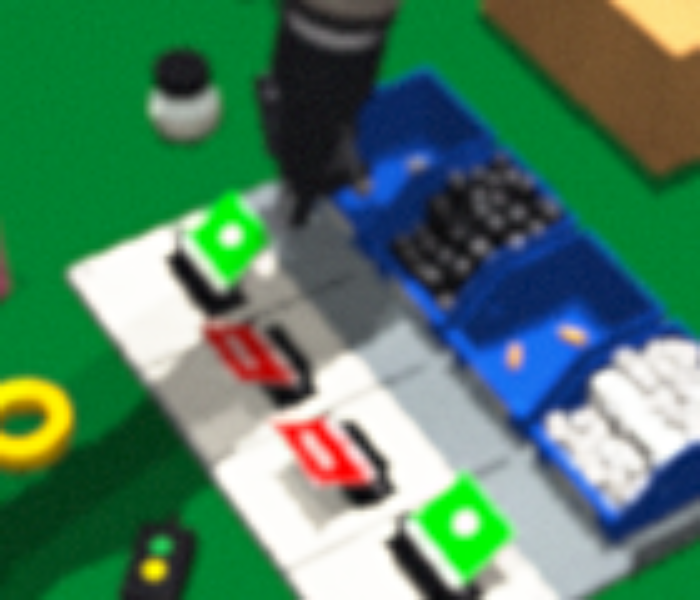

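View pics/w2.png

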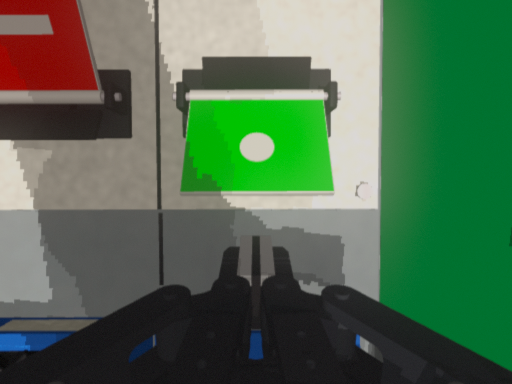

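The tip sits behind the green flap in the middle of its width, between the edge (row 192) and the bin. I'll approach and then sweep up and over.

```bash
python3 -m handwheel '[[[-0.010,-0.001,-0.005,0,0,0,0],[-0.010,-0.001,0,0,0,0,0],[-0.004,0,0.008,0,0,0,0],[-0.006,-0.0005,0.010,0,0,0,0],[-0.008,-0.0007,0.009,0,0,0,0],[-0.010,-0.001,0.008,0,0,0,0]]]'
python3 - <<'E'
from h import *
import cv2
p,d=r.grab_frame("wrist");cv2.imwrite("pics/w3.png",p[:,:,::-1])
E
```

```text
clock: 3.6
tcp_pos: [0.5724, 0.1637, 0.1312]
orientation: [0.127, -2.893, 0.015]
contact_force: [0.7, -0.0, 0.2]
grip_width: -0.0002
```

View pics/w3.png

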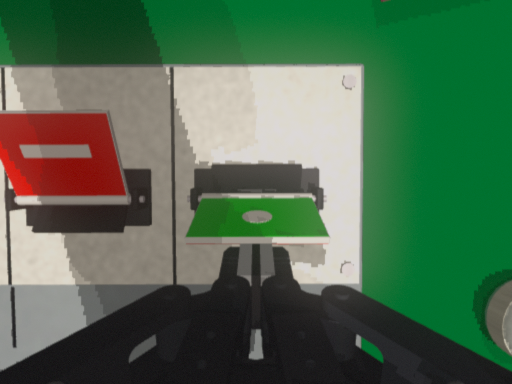

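The flap is rising on the fingertip; its edge is at row 240. I'll continue over.

```bash
python3 -m handwheel '[[[-0.011,-0.001,0.003,0,0,0,0],[-0.012,-0.001,0.002,0,0,0,0],[-0.012,-0.001,0.001,0,0,0,0],[-0.012,-0.001,0,0,0,0,0],[0,0,0,0,0,0,0],[0,0,0,0,0,0,0]]]'
python3 - <<'E'
from h import *
import cv2
p,d=r.grab_frame("wrist");cv2.imwrite("pics/w4.png",p[:,:,::-1])
E
```

```text
clock: 4.15
tcp_pos: [0.5247, 0.1596, 0.1355]
orientation: [0.128, -2.891, 0.016]
contact_force: [0.2, -0.8, 1.0]
grip_width: -0.0
```

View pics/w4.png

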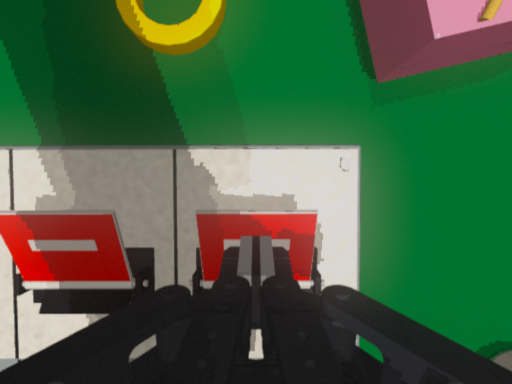

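The first tag now lies red (255,240), bar up. I'll lift off and go to the robot side of the second tag, with the tilt reversed.

```bash
python3 -m handwheel '[[[0,0,0.03,0,0,0,0],[0,0,0.03,0,0,0,0],[-0.015,-0.02,0.015,0.011,-0.124,0,0],[-0.021,-0.029,0,0.011,-0.124,0,0],[-0.021,-0.029,0,0.011,-0.124,0,0],[-0.021,-0.029,0,0.011,-0.124,0,0],[0,0,0,0,0,0,0],[0,0,0,0,0,0,0]]]'
python3 - <<'E'
from h import *
import cv2
p,d=r.grab_frame("wrist");cv2.imwrite("pics/w5.png",p[:,:,::-1])
p,d=r.grab_frame("side");cv2.imwrite("pics/s5.png",cv2.resize(p[110:250,160:320,::-1],None,fx=4,fy=4))
E
```

```text
clock: 4.87
tcp_pos: [0.4423, 0.0497, 0.2086]
orientation: [-0.123, 2.895, 0.014]
contact_force: [2.2, 0.6, 0.5]
grip_width: 0.0
```

View pics/w5.png

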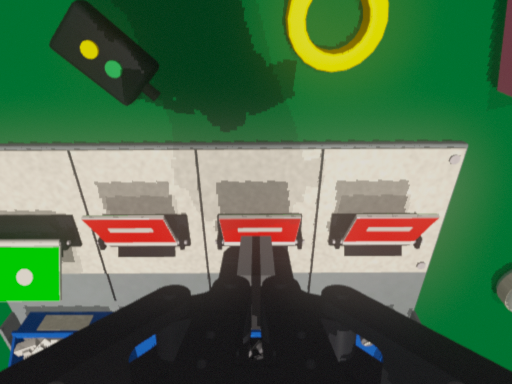

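View pics/s5.png

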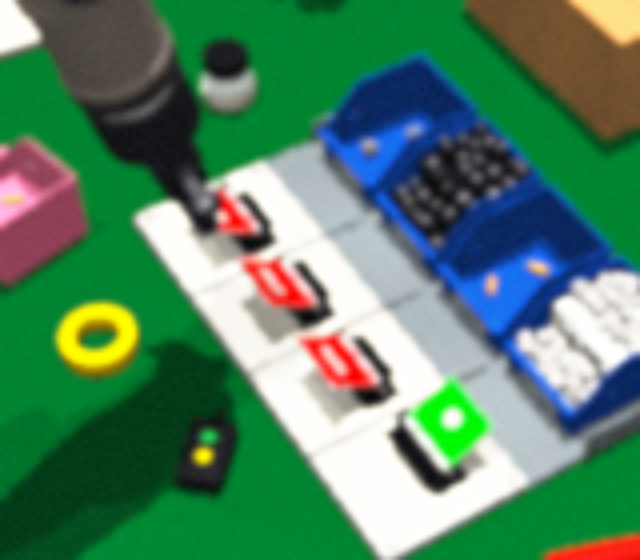

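All three left tags show red. The tip is centred on the second tag and clear on its robot side. Descending now.

```bash
python3 -m handwheel '[[[0,0,-0.03,0,0,0,0],[0,0,-0.03,0,0,0,0],[0,0,-0.025,0,0,0,0],[0,0,-0.018,0,0,0,0],[0,0,-0.010,0,0,0,0],[0.008,0.0007,0,0,0,0,0],[0,0,0,0,0,0,0],[0,0,0,0,0,0,0]]]'
python3 - <<'E'
from h import *
import cv2
p,d=r.grab_frame("wrist");cv2.imwrite("pics/w6.png",p[:,:,::-1])
E
```

```text
clock: 5.63
tcp_pos: [0.4568, 0.0523, 0.1081]
orientation: [-0.126, 2.891, 0.009]
contact_force: [-0.4, 0.9, 0.3]
grip_width: -0.0
```

View pics/w6.png

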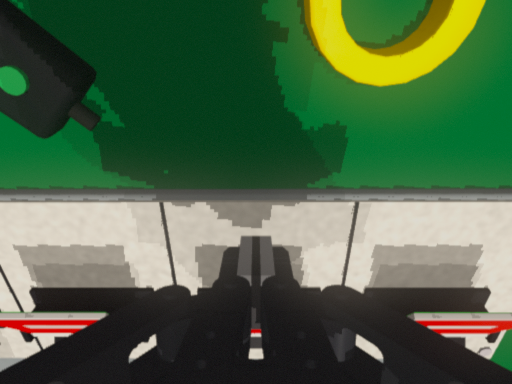

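```bash
python3 -m handwheel '[[[0.007,0.0006,-0.012,0,0,0,0],[0,0,0,0,0,0,0],[0,0,0,0,0,0,0]]]'
python3 - <<'E'
from h import *
import cv2
p,d=r.grab_frame("side");cv2.imwrite("pics/s7.png",cv2.resize(p[110:250,160:320,::-1],None,fx=4,fy=4))
E
```

```text
clock: 5.93
tcp_pos: [0.4615, 0.0524, 0.0958]
orientation: [-0.128, 2.894, 0.007]
contact_force: [-0.1, -0.8, 0.3]
grip_width: -0.0002
```

View pics/s7.png

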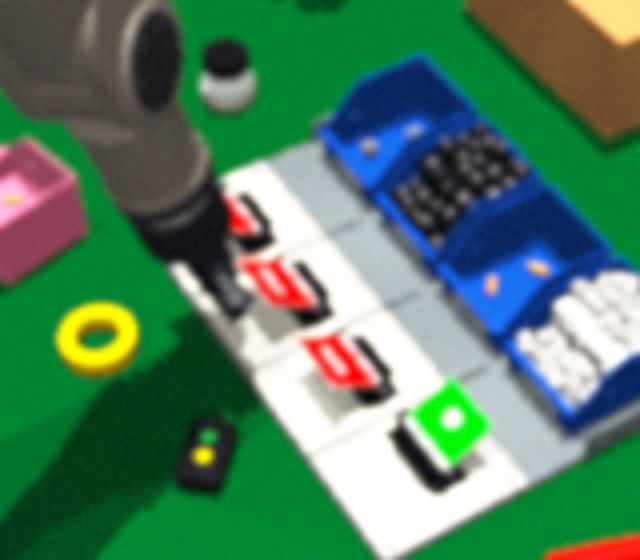

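The tip (235,310) stands before the second tag, low enough to get under its edge. Now the sweep up and over.

```bash
python3 -m handwheel '[[[0.010,0.001,0,0,0,0,0],[0.005,0.0005,0.008,0,0,0,0],[0.006,0.0005,0.010,0,0,0,0],[0.008,0.0007,0.009,0,0,0,0],[0.010,0.001,0.008,0,0,0,0],[0,0,0,0,0,0,0]]]'
python3 - <<'E'
from h import *
import cv2
p,d=r.grab_frame("side");cv2.imwrite("pics/s8.png",cv2.resize(p[110:250,160:320,::-1],None,fx=4,fy=4))
E
```

```text
clock: 6.48
tcp_pos: [0.5035, 0.0566, 0.1329]
orientation: [-0.126, 2.888, 0.01]
contact_force: [0.4, -0.1, 0.1]
grip_width: 0.0001
```

View pics/s8.png

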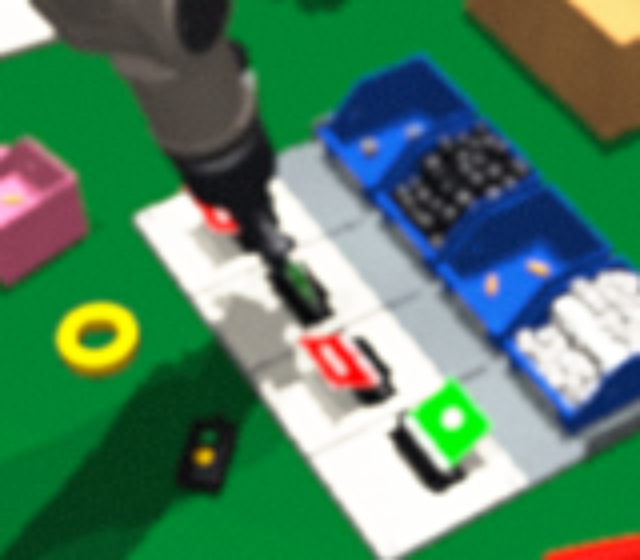

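The second flap is lifted and its green underside shows at (300,285). I'll continue over, then raise.

```bash
python3 -m handwheel '[[[0.011,0.001,0.003,0,0,0,0],[0.012,0.001,0.002,0,0,0,0],[0.012,0.001,0.001,0,0,0,0],[0.012,0.001,0,0,0,0,0],[0,0,0,0,0,0,0],[0,0,0,0,0,0,0]]]'
python3 - <<'E'
from h import *
import cv2
p,d=r.grab_frame("side");cv2.imwrite("pics/s9.png",cv2.resize(p[110:250,160:320,::-1],None,fx=4,fy=4))
E
```

```text
clock: 7.03
tcp_pos: [0.5466, 0.06, 0.1359]
orientation: [-0.128, 2.895, 0.007]
contact_force: [-0.6, -0.6, -0.1]
grip_width: 0.0001
```

View pics/s9.png

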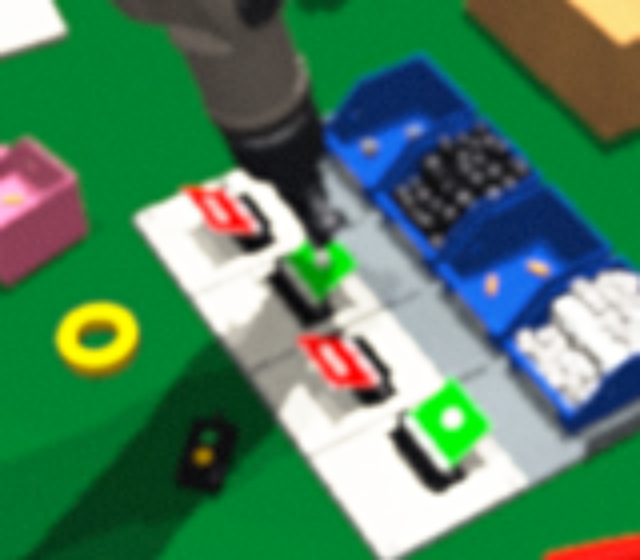

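The second tag fell to green. I'll retreat upward and check.

```bash
python3 -m handwheel '[[[0,0,0.03,0,0,0,0],[0,0,0.035,0,0,0,0],[0,0.02,0.035,-0.011,0.124,0,0],[0,0.035,0.015,-0.011,0.124,0,0],[0,0.04,0,0,0,0,0],[0,0.04,0,0,0,0,0],[0,0.04,0,0,0,0,0],[0,0.04,0,0,0,0,0],[0,0.04,0,0,0,0,0],[0,0.04,0,0,0,0,0]]]'; python3 -m handwheel '[[[0,0.04,0,0,0,0,0],[0,0.04,0,0,0,0,0],[0,0,0,0,0,0,0],[0,0,0,0,0,0,0],[0,0,0,0,0,0,0]]]'
python3 - <<'E'
from h import *
import cv2
p,d=r.grab_frame("top");cv2.imwrite("pics/t9.png",cv2.resize(p[85:285,100:340,::-1],None,fx=3,fy=3,interpolation=2))
W=pts("top",d)
for l in("bin_full_1","bin_low_1","button_box","tape_roll","flux_jar"):
    for e in r.masks_of(l,"top"):
        m=e["pixels"]&(d>0);print(l,round(e["p"],2),np.round(e["at"]),W[m].mean(0).round(3))
print(r.get_obs()["qvel"].round(3))
E
```

```text
clock: 7.92
tcp_pos: [0.5466, 0.3506, 0.2421]
orientation: [-0.137, 3.113, -0.014]
contact_force: [0.9, 0.3, -0.1]
grip_width: -0.0003
clock: 8.33
tcp_pos: [0.5473, 0.4285, 0.2418]
orientation: [-0.137, 3.112, -0.015]
contact_force: [0.1, 0.1, -0.1]
grip_width: -0.0001
bin_full_1 0.83 [442. 181.] [ 0.571 -0.506  0.047]
bin_full_1 0.79 [215. 130.] [0.703 0.072 0.056]
bin_full_1 0.74 [292. 118.] [ 0.721 -0.125  0.057]
bin_low_1 0.85 [252. 124.] [ 0.719 -0.025  0.022]
bin_low_1 0.61 [147. 268.] [0.342 0.264 0.015]
bin_low_1 0.58 [179. 132.] [0.7   0.178 0.026]
bin_low_1 0.2 [290. 118.] [ 0.721 -0.125  0.057]
bin_low_1 0.19 [223. 180.] [0.561 0.061 0.041]
button_box 0.94 [263. 242.] [ 0.403 -0.059  0.016]
tape_roll 0.83 [202. 263.] [0.369 0.092 0.015]
tape_roll 0.39 [222. 187.] [0.552 0.059 0.034]
flux_jar 0.56 [119. 173.] [0.59  0.326 0.043]
[-0.006  0.003 -0.005 -0.006  0.001 -0.001 -0.   ]
```

View pics/t9.png

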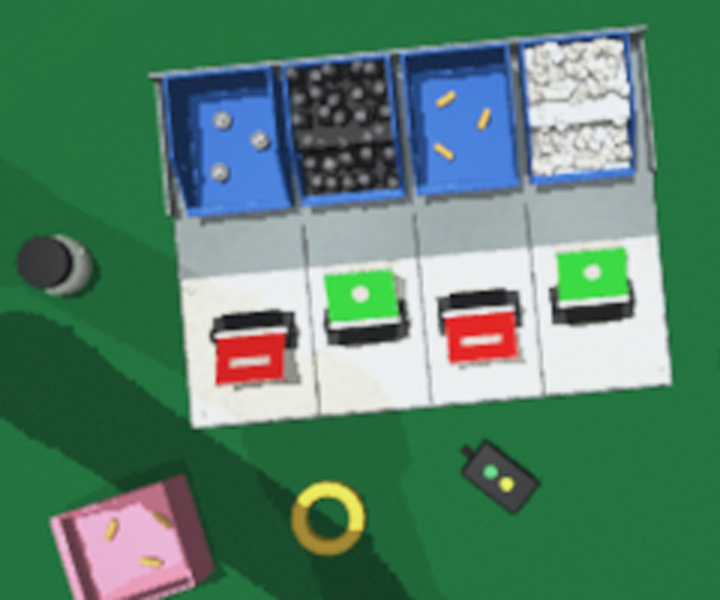

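The tags now read red, green, red, green, which matches low, full, low, full. Nothing else has moved and the arm is clear, so I'm handing in.

```bash
python3 -c "
from bench import r
print(r.hand_in())"
```

```text
the job is handed in; nothing more can be done
None
```

The job is done and handed in: only the two full bins now show green, and both bins that are not full show red. With a closed fingertip I flipped two tags up and over:
- **Grey caps (not full):** the tag went from green to red.
- **Black switches (full):** the tag went from red to green.

The tags for the brass standoffs (red) and white housings (green) were already right, so I left them alone.

In the last top view the four tags read red, green, red, green. The bins, button box, tape roll and flux jar were within about 2 mm of where they started. I did not measure the screwdriver; the arm never went near it. Force readings taken after each move stayed within about 2 N, the arm was clear and still, and the job took about 9 s of the 43 s allowed.

No check failed or disagreed. The tool stopped 6–12 mm short of its commanded position near the arm's inner reach at the second tag; I corrected for that before pushing.

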